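# Set a tag seal with a hand punch

### The job

Take the short stout square-handled punch out of the wooden holder and press its flat end squarely on the brass seal in the middle of the sprung stand until the seal is flush in its tag; keep a steady push of about 12 N for a good second, never over 20 N, then lift it straight off without sliding. Lower the punch gently, upright and fully home, back into the socket it came from. Touch the stand only with the punch and leave the slim scriber and the other things where they are.

Things in the scene. Friction and masses are not known exactly. Their poses are not given: they have to be found in the camera images.
- punch: Short stout steel punch. Origin: centre of its flat working end (14 mm across), z up along it. Shank 16 mm across; collar 28 mm across at 50 to 56 mm; square dark handle 22 x 22 mm (flats across x and y) at 56 to 106 mm, to grip from above; dome to 113 mm. 0.14 to 0.26 kg. Starts upright in one of the holder's sockets, collar on the holder's top, origin 5 mm above the table.
- scriber: The slim scriber in the holder's other socket: same shank and collar, round handle only 14 mm across with an 18 mm ball on top, 112 mm long from its tip (origin). Not to be used.
- holder: Fixed wooden block 60 x 150 x 55 mm (x, y, z), origin at the centre of its underside. Two round sockets 19 mm across, right through, at y = -40 and +40 mm, 2 mm bevel at the mouth; which tool stands in which varies. To grip a tool, the fingers best close roughly along the block's x axis.
- stand: Fixed press stand and all it carries. Origin: centre of its underside. Grey base 115 x 95 x 16 mm (x, y, z); screwed column 42 mm across; on it a sprung steel bed 60 mm across with an aluminium tag 36 x 46 x 2 mm, the brass seal in its middle, on the stand's centre line. Under load the bed sinks straight down, 4 N per mm, at most 7 mm, and springs back.
- mark (a point): Point on the stand's vertical centre line, which is the seal's axis, 16 mm above the table (top of the grey base): use its x and y. The column is screwed to a different height each time and not measured: the seal's top starts anywhere from 65 to 91 mm above the table and must be felt for.
- seal (a joint): How far the brass seal (10 mm across) is pressed into the tag, in m: 0 = stands 3 mm proud of the tag, 0.003 = flush. Pressing it in takes about 5 N; it stays where it is pushed. Once it is flush the punch bears on the tag.
- paste_pot: Loose white pot 56 mm across, 51 mm high, origin at the centre of its underside. Bystander.
- stilt: Loose three-armed kiln stilt 58 x 50 x 24 mm, origin under its middle. Bystander.
- saucer: Loose white saucer 90 mm across, 33 mm high, origin at the centre of its underside. Bystander.
- tile: Loose glaze test tile 50 x 50 x 7 mm, origin at the centre of its underside. Bystander.
Not all that is in view belongs to the job. What is shaped like the punch but orange or pink is not meant.

How it is judged:
On the way, in this order (a step that is already met when the one before it is completed fails the run):
1. the punch is lifted clear of its socket (height (world z) of punch above 0.06 m), for 0.1 s.
2. the punch, upright within 0.1 rad and within 4 mm of the seal's centre, holds the seal flush (2.3 mm or more) with 8 to 16 N for 0.7 s (contact force between punch and stand between 8 and 16 N and horizontal distance between punch and mark below 0.004 m and angle between punch's own z axis and vertical below 0.1 rad and value of joint seal above 0.0023 m), for 0.7 s.
3. the punch is lifted off the stand (height (world z) of punch above 0.06 m and contact force between punch and stand below 0.1 N), for 0.2 s.
At the end, for the whole second after the job is handed in: The seal is pressed in 2.3 mm or more; the punch stands at rest, released, within 8 mm of where it stood at the start (its own socket, fully home) and upright within 0.06 rad (value of joint seal above 0.0023 m and distance of punch from where it was at the start of the episode below 0.008 m and angle between punch's own z axis and vertical below 0.06 rad and linear speed of punch below 0.02 m/s); the robot touches nothing.
It fails at once if the punch presses the stand with more than 20 N (contact force between punch and stand above 20 N).
It fails at once if the punch bears on the stand more than 5 mm off the seal's centre (misplaced or sliding) or tilted more than 0.12 rad (contact force between punch and stand above 1 N and (horizontal distance between punch and mark above 0.005 m or angle between punch's own z axis and vertical above 0.12 rad)).
It fails at once if the robot itself touches the stand (contact force between any of the fingers, the arm and stand above 1 N).
It fails at once if the punch is dropped (falls freely, faster than 0.5 m/s) (linear speed of punch above 0.5 m/s and contact force between punch and the fingers below 0.5 N).
It fails at once if the scriber or a bystander is moved more than 15 mm (distance of any of scriber, paste_pot, stilt, saucer, tile from where it was at the start of the episode above 0.015 m).
It also fails if it takes over 67 s, if anything falls off the work surface, if the arm or the gripper's body presses on something with over 40 N, if the wrist force passes 120 N, or if a joint passes its speed limit or range.

### The arm

A 7-joint arm with a two-finger parallel gripper is mounted at the origin on the work surface; the furniture and walls round the work are solid. World frame = base frame: x ahead of the robot, y to its left, z up, the work surface at z = 0. Lengths are in m, angles in rad, forces in N, time in s.
With the tool pointing down it reaches from about 0.35 to 0.9 m from the base axis. Payload 8.1 kg.
Tool frame: the origin (TCP) lies at the very end of the fingers, on their centre line; the grasp point (between the pads) lies 19 mm behind it; z points along the fingers, x is the direction in which the jaws open and shut, and the axes are right-handed (so a half turn about z gives the same grasp; the last joint's range is limited). The gripper opens to 92 mm and grips with 3 to 60 N. Pads are 19 mm wide; open, the fingers measure 130 mm over their backs; the gripper's body (75 mm by 190 mm) begins 47 mm behind the grasp point.
Start: joints at [1.119, 0.434, 0.025, 1.573, -0.012, 1.134, -0.075], TCP at [0.214, -0.587, 0.194] pointing down, gripper open.
Joint ranges: [-2.62, 2.62], [-0.44, 2.09], [-1.27, 1.32], [0.08, 2.57], [-1.32, 4.46], [0.12, 2], [-2.74, 2.74]. Speed limits (rad/s): [2.22, 2.22, 3.01, 3.01, 3.14, 3.14, 3.14].

### API

Orientations are given as a rotation vector (axis times angle).
In Python, from cell import status, viewer, arm gives the robot as it stands.
- The arm moves only by the tool jog_arm, never from a script. Its argument "commands" is text: rows parted by semicolons, each of 7 numbers parted by spaces: the closure, from -1 (fully open) to 1 (shut), then the shift along the world's x, y, z normalised to -1 to 1, where 1 is 0.3 m, then the turn, a rotation vector about the world's x, y, z normalised to -1 to 1, where 1 is 2 pi rad. In form: jaw dx dy dz wx wy wz; .... A call has exactly 5 rows; each row shifts and turns the commanded pose from where the row before left it; what a row does not reach is not made up. A row lasts 1/10 s, in which the tool goes at most 50 mm and 8.59 degrees, less where a joint would pass 70% of its speed; a pose out of reach is approached as far as the arm can. A call with a number of a shift or a turn outside -1 to 1 is refused whole. A call with a gripper value outside its range is refused whole. The fingers move at their own pace and stop on an object; "force" is the grip in N (left out, the last holds). Time passes only in rows, so rows that do not move let the fingers close, or fill a call up. It gives the time, the measured TCP pose, the force and the opening at its end, in the units of the state.
- status.observe(): the state, without advancing time (a new reading comes with each control period).
- viewer.get_image(name): name is "scene" or "top"; returns a dict with "pixels" (480x640x3 uint8, red, green, blue), "z_map" (480x640 float32, m along the optical axis (not along the pixel's ray), 0 where there is no reading), "camera_matrix" (3x3 intrinsics, pixels), "R" (3x3) and "t" (3): a world point X has camera coordinates R X + t. Camera axes: x right, y down, z forward; pixel columns grow to the right and rows downward; lengths in m; the calibration is good to about 2 mm. A picture is of the moment at which its call begins.
- arm.sign_off(): hands the job in, once; it reports no verdict.
The state is a dict: "clock": time; "joints": joint angles; "dq": joint speeds; "joint_efforts": joint torques, N m; "position": TCP position; "ee_rot": TCP orientation; "force": force on the tool from outside, world axes, zero at the start; "ft_torque": the same for the moment, N m; "width": opening from 0.0 (shut) to 1.0 (fully open).
Only numpy, scipy, OpenCV 4.12 (cv2) and the standard library are available. Lean on these libraries where they do the work, as an engineer would, in place of code of your own. Each camera call takes 0.05 s, during which the arm holds its last target. There are 200 camera calls.

## Working session

There is one attempt and no reset: what is moved stays moved. The work goes in short steps, Python scripts to look and compute and a tool call to move; the robot and the scene stay as the last step left them, time stands still between calls to the robot, and variables do not carry over. Pictures are saved under pics/ and viewed, about 8 in all and at most 12, crops included, and the job is handed in when it is done.

Besides the shell and the picture viewer there is one more tool, called after "Call:" as name(argument=value, ...) on one line, values as JSON. jog_arm: Moves the arm, as the interface text tells. Scaled input: -1 to 1 covers 0.3 m each way for a shift and 2 pi rad each way for a turn. Its arguments: {"type":"object","properties":{"commands":{"type":"string"},"force":{"type":"number"}},"required":["commands"]}

```bash
mkdir -p pics; ls; python3 - <<'E'
from cell import status, viewer
import numpy as np, cv2, pickle
s=status.observe(); print({k:np.round(v,4) for k,v in s.items()})
for n in("scene","top"):
    d=viewer.get_image(n); pickle.dump(d,open(f"{n}.pkl","wb"))
    cv2.imwrite(f"pics/{n}0.png",d["pixels"][:,:,::-1]); print(n,d["camera_matrix"].round(1),d["R"].round(3),d["t"].round(3), (-d["R"].T@d["t"]).round(3))
E
```

```text
pics
{'clock': np.float64(0.0), 'joints': array([ 1.1194,  0.4352,  0.025 ,  1.5741, -0.0116,  1.134 , -0.0751]), 'dq': array([ 0.001 ,  0.    , -0.001 ,  0.002 ,  0.0004, -0.0001, -0.0024]), 'joint_efforts': array([ 1.00000e-03, -6.67854e+01,  9.84700e-01, -3.14465e+01,
       -6.06000e-02,  4.28000e-02,  2.00000e-04]), 'position': array([ 0.2133, -0.5869,  0.1931]), 'ee_rot': array([-2.5725e+00,  1.8020e+00,  2.2000e-03]), 'force': array([ 0.4936,  0.1607, -0.0018]), 'ft_torque': array([ 0.0148, -0.007 , -0.0113]), 'width': np.float64(0.9956)}
scene [[620.8   0.  316.4]
 [  0.  620.8 243.2]
 [  0.    0.    1. ]] [[-0.867 -0.498 -0.01 ]
 [-0.322  0.576 -0.751]
 [ 0.38  -0.648 -0.66 ]] [0.449 0.198 1.31 ] [-0.044  0.958  1.018]
top [[509.5   0.  320.4]
 [  0.  509.5 240.9]
 [  0.    0.    1. ]] [[ 0.006 -1.     0.009]
 [-0.995 -0.007 -0.101]
 [ 0.101 -0.008 -0.995]] [-0.021  0.51   1.366] [ 0.37  -0.006  1.41 ]
```

View pics/scene0.png

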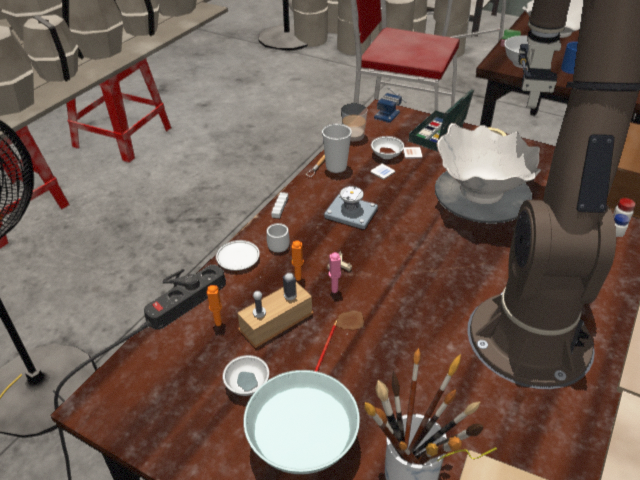

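View pics/top0.png

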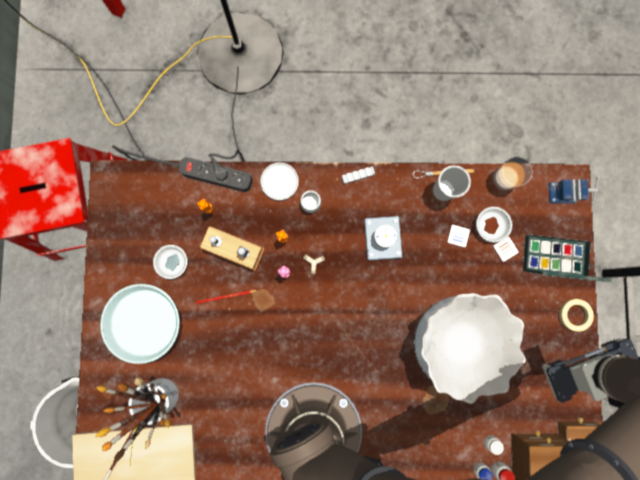

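```bash
python3 - <<'E'
import pickle,cv2,numpy as np
s=pickle.load(open("scene.pkl","rb"));t=pickle.load(open("top.pkl","rb"))
a=cv2.resize(s["pixels"][175:355,200:400],None,fx=4,fy=4,interpolation=cv2.INTER_CUBIC)[:, :, ::-1]
b1=cv2.resize(t["pixels"][215:285,190:290],None,fx=4,fy=4,interpolation=cv2.INTER_CUBIC)[:,:,::-1]
b2=cv2.resize(t["pixels"][205:275,335:435],None,fx=4,fy=4,interpolation=cv2.INTER_CUBIC)[:,:,::-1]
cv2.imwrite("pics/a.png",cv2.resize(a,(640,576)))
cv2.imwrite("pics/b.png",np.vstack([b1,b2]))
E
```

```text
(no output)
```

View pics/a.png

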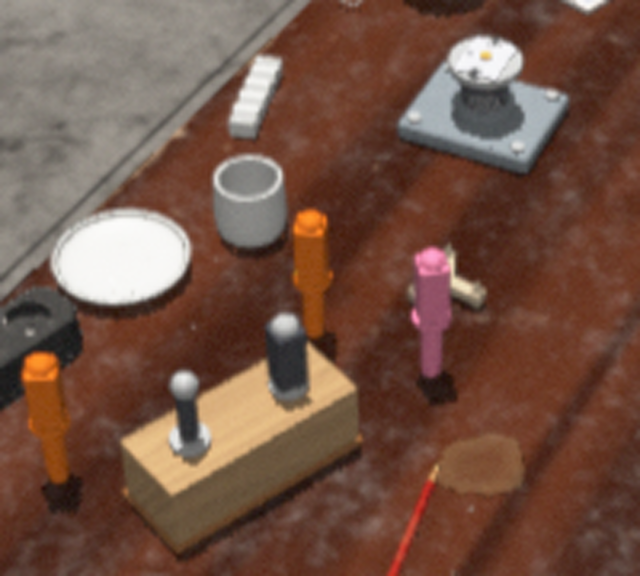

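View pics/b.png

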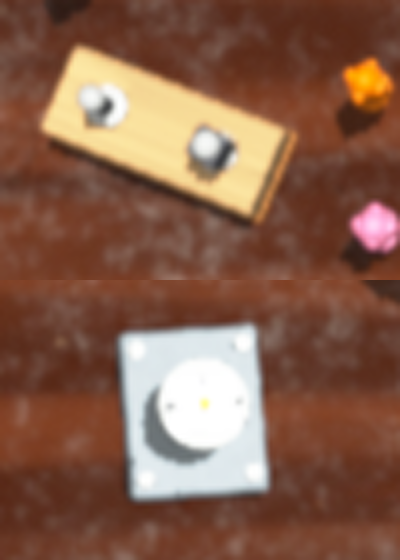

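```bash
cat > h.py <<'E'
import pickle,cv2,numpy as np
D={n:pickle.load(open(n+".pkl","rb")) for n in("scene","top")}
def ray(d,uv):
    r=d["R"].T@np.linalg.solve(d["camera_matrix"],[uv[0],uv[1],1.]); return -d["R"].T@d["t"],r/np.linalg.norm(r)
def plane(d,uv,z):
    o,r=ray(d,uv); return o+r*(z-o[2])/r[2]
def tri(u1,u2):
    o1,r1=ray(D["scene"],u1);o2,r2=ray(D["top"],u2)
    k=np.linalg.lstsq(np.c_[r1,-r2],o2-o1,rcond=None)[0]
    p,q=o1+k[0]*r1,o2+k[1]*r2; return (p+q)/2,np.linalg.norm(p-q)
def mask(n,box,lo,hi):
    x0,y0,x1,y1=box; h=cv2.cvtColor(D[n]["pixels"],cv2.COLOR_RGB2HSV)
    m=np.zeros(h.shape[:2],np.uint8); m[y0:y1,x0:x1]=cv2.inRange(h,lo,hi)[y0:y1,x0:x1]; return m
def big(m):
    c=max(cv2.findContours(m,cv2.RETR_EXTERNAL,cv2.CHAIN_APPROX_NONE)[0],key=cv2.contourArea); return c
E
python3 - <<'E'
from h import *
np.set_printoptions(precision=4,suppress=True)
T,S=D["top"],D["scene"]
for n,p in(("top",(240,258)),("scene",(300,300)),("top",(372,225)),("top",(232,248)),("top",(386,236)),("scene",(352,193)),("top",(242,251)),("scene",(289,277)),("scene",(335,212)),("top",(386,241)),("scene",(287,285))):
    print(n,p,cv2.cvtColor(D[n]["pixels"],cv2.COLOR_RGB2HSV)[p[1],p[0]],D[n]["z_map"][p[1],p[0]])
# yellow brass
br={}
for n,b in(("top",(375,225,398,248)),("scene",(340,183,365,203))):
    m=mask(n,b,(15,70,120),(40,255,255)); M=cv2.moments(m,True); br[n]=(M['m10']/M['m00'],M['m01']/M['m00']); print(n,br[n],M['m00'])
print("seal",tri(br["scene"],br["top"]))
# stand base (top view), wood
m=mask("top",(355,205,410,265),(85,15,90),(125,110,255)); c=big(m); r=cv2.minAreaRect(c); print("base",r,plane(T,r[0],.016)); 
print(np.array([plane(T,p,.016)[:2] for p in cv2.boxPoints(r)]))
m=mask("top",(195,220,270,275),(12,60,120),(25,200,255)); c=big(m); r=cv2.minAreaRect(c);print("wood",r)
print(np.array([plane(T,p,.055)[:2] for p in cv2.boxPoints(r)]))
m=mask("scene",(230,280,320,350),(12,60,100),(25,200,255)); print(cv2.approxPolyDP(cv2.convexHull(big(m)),2,True)[:,0])
# point cloud from depth near holder and seal
def cloud(d):
    v,u=np.indices(d["z_map"].shape); z=d["z_map"]; p=np.stack([u,v,np.ones_like(u)],-1)@np.linalg.inv(d["camera_matrix"]).T*z[...,None]
    return (p-d["t"])@d["R"]
for n in("scene","top"):
    P=cloud(D[n]).reshape(-1,3); ok=D[n]["z_map"].ravel()>0
    print(n,P[ok][(abs(P[ok][:,:2]-plane(T,(241,254),.06)[:2])<.2).all(1)][:,2].max())
    C=tri(br["scene"],br["top"])[0]
    q=P[ok&(np.hypot(*(P[:,:2]-C[:2]).T)<.03)]; print("bed z pct",np.percentile(q[:,2],[50,70,90,98]))
    q2=q[q[:,2]>np.percentile(q[:,2],60)-.004]; print("bed xy",q2[:,:2].mean(0),(q2.max(0)+q2.min(0))/2,len(q2))
    B=plane(T,(242,251),.118)
    q=P[ok&(np.hypot(*(P[:,:2]-B[:2]).T)<.02)&(P[:,2]>.085)]; print("handle",q.mean(0),(q.max(0)+q.min(0))/2,q[:,2].max(),len(q))
E
```

```text
top (240, 258) [ 17 107 145] 1.3551718
scene (300, 300) [ 17 111 218] 1.3218504
top (372, 225) [ 99  14 235] 1.4048656
top (232, 248) [ 22  95 250] 1.3615686
top (386, 236) [ 29  89 255] 1.3471401
scene (352, 193) [ 17  72 215] 1.58503
top (242, 251) [ 45   2 242] 1.2949075
scene (289, 277) [ 30   3 197] 1.287401
scene (335, 212) [ 96  20 180] 1.610371
top (386, 241) [  0   0 255] 1.3515475
scene (287, 285) [132  27  47] 1.294258
top (386.0, 235.5) 2.0
scene (351.3333333333333, 191.83333333333334) 6.0
seal (array([ 0.5228, -0.191 ,  0.0683]), np.float64(0.002138862440004925))
base ((376.21441650390625, 243.61752319335938), (23.566574096679688, 12.623329162597656), 50.52754211425781) [ 0.505  -0.1715  0.016 ]
[[ 0.5188 -0.1375]
 [ 0.5413 -0.1645]
 [ 0.4912 -0.2055]
 [ 0.4689 -0.1785]]
wood ((231.70059204101562, 247.50767517089844), (61.362186431884766, 25.107391357421875), 22.166345596313477)
[[0.4874 0.3071]
 [0.55   0.2837]
 [0.4889 0.1306]
 [0.4267 0.1547]]
[[297 282]
 [311 295]
 [312 312]
 [256 346]
 [239 330]
 [237 312]
 [279 288]]
scene 0.11948503233363841
bed z pct [0.057  0.066  0.0686 0.0709]
bed xy [ 0.5214 -0.1875] [ 0.5217 -0.1906  0.0672] 233
handle [0.4723 0.1925 0.1043] [0.4746 0.1881 0.1023] 0.11948503233363841 167
top 0.12210429673755248
bed z pct [0.0681 0.0701 0.0725 0.0745]
bed xy [ 0.5228 -0.1901] [ 0.5229 -0.19    0.0707] 344
handle [0.4747 0.1836 0.1116] [0.4751 0.1852 0.1054] 0.12210429673755248 84
```

```bash
python3 - <<'E'
from h import *
np.set_printoptions(precision=4,suppress=True)
T,S=D["top"],D["scene"]
def fit(n,box,lo,hi,z,lab):
    m=mask(n,box,lo,hi); m=cv2.morphologyEx(m,cv2.MORPH_OPEN,np.ones((3,3),np.uint8)); c=cv2.convexHull(big(m))[:,0]
    w=np.array([plane(D[n],p,z)[:2] for p in c.astype(float)],np.float32); r=cv2.minAreaRect(w*1000); print(lab,n,np.array(r[0]),np.array(r[1]),r[2]); return r
fit("top",(355,205,410,265),(0,0,90),(180,75,255),.016,"base")
fit("scene",(320,190,385,232),(60,0,90),(140,75,255),.016,"base")
r=fit("top",(195,220,268,275),(12,60,205),(40,200,255),.055,"wood")
r2=fit("scene",(230,280,320,350),(12,60,185),(40,200,255),.055,"wood")
# handle dark: triangulate dome top & dark blob
u={}
for n,b in(("top",(236,243,252,260)),("scene",(280,268,302,306))):
    m=mask(n,b,(0,0,0),(180,255,95)); ys,xs=np.nonzero(m); print(n,"dark",xs.min(),xs.max(),ys.min(),ys.max(),xs.mean(),ys.mean())
    m=mask(n,b,(0,0,150),(180,45,255)); nl,_,st,ce=cv2.connectedComponentsWithStats(m); print(st[1:],ce[1:])
E
```

```text
base top [ 521.7248 -190.1922] [120.7723  99.0178] 3.9970147609710693
base scene [ 520.3779 -182.262 ] [114.4091  97.4489] 4.626489162445068
wood top [490.1093 222.9068] [150.1255  61.1401] 68.35685729980469
wood scene [496.9801 242.5309] [110.8307  58.2026] 68.26714324951172
top dark 243 247 251 256 245.30769230769232 253.69230769230768
[[237 247  10   8  52]
 [246 252   3   5   7]] [[241.1731 250.4231]
 [247.4286 254.1429]]
scene dark 280 301 268 297 288.39093484419266 282.314447592068
[[285 273   8   6  40]
 [284 295   1   2   2]] [[288.5 275.7]
 [284.  295.5]]
```

Call:
jog_arm(commands="-1 0 0 0.16 0 0 0; -1 0 0 0.16 0 0 0; -1 0 0 0.16 0 0 0; -1 0.16 0 0 0 0 0.0235; -1 0.16 0 0 0 0 0.0235", force=50)

```text
clock: 0.6
position: [0.3095, -0.5886, 0.3403]
ee_rot: [2.809, -1.4, 0.005]
force: [1.0, -0.7, -0.6]
width: 0.998
```

Call:
jog_arm(commands="-1 0.12 0.1 0 0 0 0.0235; -1 0.12 0.1 0 0 0 0.0235; -1 0.12 0.1 0 0 0 0.0235; -1 0.12 0.1 0 0 0 0.0165; -1 0 0.16 0 0 0 0")

```text
clock: 1.1
position: [0.4572, -0.4175, 0.3352]
ee_rot: [-3.084, 0.583, 0.002]
force: [1.2, 0.8, 1.2]
width: 0.998
```

Call:
jog_arm(commands="-1 0 0.16 0 0 0 0; -1 0 0.16 0 0 0 0; -1 0 0.16 0 0 0 0; -1 0 0.16 0 0 0 0; -1 0 0.16 0 0 0 0")

```text
clock: 1.6
position: [0.453, -0.1774, 0.3377]
ee_rot: [3.085, -0.594, -0.001]
force: [1.5, -0.3, -0.4]
width: 1.002
```

Call:
jog_arm(commands="-1 0 0.16 0 0 0 0; -1 0 0.16 0 0 0 0; -1 0 0.16 0 0 0 0; -1 0 0.16 0 0 0 0; -1 0 0 0 0 0 0")

```text
clock: 2.1
position: [0.4527, 0.0198, 0.3383]
ee_rot: [-3.086, 0.577, -0.0]
force: [-0.3, -0.1, 0.2]
width: 1.002
```

Call:
jog_arm(commands="-1 0.025 0.14 0 0 0 0; -1 0.025 0.14 0 0 0 0; -1 0.025 0.14 0 0 0 0; -1 0 0.133 0 0 0 0; -1 0 0 -0.1 0 0 0")

```text
clock: 2.6
position: [0.4765, 0.1856, 0.3103]
ee_rot: [-3.081, 0.581, -0.005]
force: [0.9, 0.2, -0.1]
width: 1.0
```

Call:
jog_arm(commands="-1 0 0 -0.14 0 0 0; -1 0 0 -0.14 0 0 0; -1 0 0 -0.14 0 0 0; -1 0 0 -0.07 0 0 0; -1 0 0 0 0 0 0")

```text
clock: 3.1
position: [0.4741, 0.1767, 0.1578]
ee_rot: [3.082, -0.593, -0.008]
force: [-0.0, -0.0, 0.4]
width: 1.005
```

```bash
python3 - <<'E'
from cell import status,viewer
import pickle,cv2
for n in("scene","top"):
    pickle.dump(viewer.get_image(n),open(n+"1.pkl","wb")); s=status.observe(); print(s["clock"],s["position"].round(4),s["ee_rot"].round(4),s["force"].round(2),s["joints"].round(3))
d=pickle.load(open("scene1.pkl","rb"));t=pickle.load(open("top1.pkl","rb"))
import numpy as np
f=lambda p,x,y:cv2.resize(p["pixels"][y:y+130,x:x+130,::-1],(400,400),interpolation=cv2.INTER_CUBIC)
cv2.imwrite("pics/c.png",np.hstack([f(d,220,210),f(t,180,185)]))
E
```

```text
3.15 [0.4753 0.1777 0.16  ] [ 3.0834 -0.5933 -0.0042] [ 1.13 -0.23  0.23] [ 0.015  0.35  -0.612  1.86   0.234  1.007 -1.075]
3.2 [0.4763 0.1784 0.1614] [ 3.0849e+00 -5.9370e-01 -5.0000e-04] [0.21 0.35 0.77] [ 0.015  0.348 -0.612  1.858  0.234  1.008 -1.075]
```

View pics/c.png

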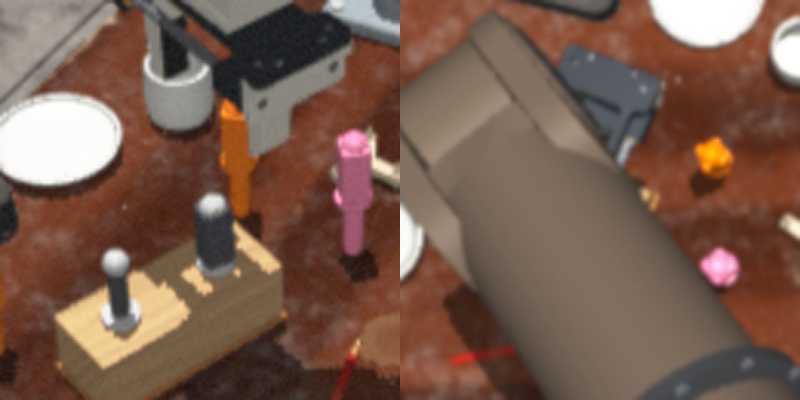

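Call:
jog_arm(commands="-1 -0.002 0.024 0 0 0 0; -1 0 0 -0.06 0 0 0; -1 0 0 0 0 0 0; -1 0 0 0 0 0 0; -1 0 0 0 0 0 0")

```text
clock: 3.7
position: [0.4761, 0.1861, 0.1441]
ee_rot: [-3.084, 0.593, -0.002]
force: [0.2, -0.0, 0.4]
width: 1.001
```

```bash
cat > o.py <<'E'
from cell import status
import numpy as np
np.set_printoptions(precision=4,suppress=True)
s=status.observe(); print(s["clock"],s["position"],s["ee_rot"],s["force"],s["width"],s["dq"])
E
python3 o.py
```

```text
3.7 [0.4761 0.1861 0.1441] [-3.0842  0.5934 -0.0022] [ 0.2362 -0.0468  0.3912] 1.0013671941094668 [ 0.0021  0.0006  0.0002  0.0045  0.0014 -0.0029 -0.0027]
```

Call:
jog_arm(commands="-1 0 0 -0.06 0 0 0; -1 0 0 -0.06 0 0 0; -1 0 0 -0.05 0 0 0; -1 0 0 -0.05 0 0 0; -1 0 0 0 0 0 0")

```text
clock: 4.2
position: [0.4749, 0.1852, 0.0761]
ee_rot: [3.084, -0.594, -0.002]
force: [-0.5, 0.3, 0.2]
width: 0.997
```

Call:
jog_arm(commands="-1 0 0 -0.027 0 0 0; -1 0 0 0 0 0 0; -1 0 0 0 0 0 0; -1 0 0 0 0 0 0; -1 0 0 0 0 0 0")

```text
clock: 4.7
position: [0.4758, 0.1859, 0.0693]
ee_rot: [-3.085, 0.594, -0.001]
force: [0.4, -0.2, 0.2]
width: 1.0
```

Now close, gently at first so the jaws can centre.

Call:
jog_arm(commands="1 0 0 0 0 0 0; 1 0 0 0 0 0 0; 1 0 0 0 0 0 0; 1 0 0 0 0 0 0; 1 0 0 0 0 0 0", force=8)

```text
clock: 5.2
position: [0.4755, 0.1857, 0.0688]
ee_rot: [3.085, -0.594, -0.0]
force: [0.7, -0.1, 0.1]
width: 0.614
```

Call:
jog_arm(commands="1 0 0 0 0 0 0; 1 0 0 0 0 0 0; 1 0 0 0 0 0 0; 1 0 0 0 0 0 0; 1 0 0 0 0 0 0", force=45)

```text
clock: 5.7
position: [0.4755, 0.1856, 0.0688]
ee_rot: [3.085, -0.593, -0.0]
force: [-0.6, -0.2, 0.2]
width: 0.238
```

Call:
jog_arm(commands="1 0 0 0 0 0 0; 1 0 0 0 0 0 0; 1 0 0 0 0 0 0; 1 0 0 0 0 0 0; 1 0 0 0 0 0 0")

```text
clock: 6.2
position: [0.4755, 0.1857, 0.0688]
ee_rot: [3.085, -0.594, 0.0]
force: [-0.4, 0.3, -0.0]
width: 0.24
```

Call:
jog_arm(commands="1 0 0 0.02 0 0 0; 1 0 0 0.04 0 0 0; 1 0 0 0.05 0 0 0; 1 0 0 0.05 0 0 0; 1 0 0 0.05 0 0 0")

```text
clock: 6.7
position: [0.4755, 0.1859, 0.1334]
ee_rot: [-3.085, 0.593, -0.001]
force: [0.0, 0.6, -2.9]
width: 0.236
```

Call:
jog_arm(commands="1 0 0 0.06 0 0 0; 1 0 0 0.08 0 0 0; 1 0 0 0.08 0 0 0; 1 0 0 0.08 0 0 0; 1 0 0 0 0 0 0")

```text
clock: 7.2
position: [0.477, 0.1871, 0.2259]
ee_rot: [-3.082, 0.592, -0.008]
force: [0.5, -0.3, -1.1]
width: 0.242
```

Call:
jog_arm(commands="1 0.019 -0.08 0 0 0 0; 1 0.019 -0.12 0 0 0 0; 1 0.019 -0.12 0 0 0 0; 1 0.019 -0.12 0 0 0 0; 1 0.019 -0.12 0 0 0 0")

```text
clock: 7.7
position: [0.5036, 0.0163, 0.2217]
ee_rot: [3.085, -0.593, -0.001]
force: [0.8, -0.7, -1.9]
width: 0.239
```

Call:
jog_arm(commands="1 0.019 -0.12 0 0 0 0; 1 0.019 -0.12 0 0 0 0; 1 0.019 -0.12 0 0 0 0; 1 0 -0.12 0 0 0 0; 1 0 -0.12 0 0 0 0")

```text
clock: 8.2
position: [0.5206, -0.1635, 0.2216]
ee_rot: [-3.085, 0.593, 0.001]
force: [1.1, -0.3, -1.8]
width: 0.239
```

Call:
jog_arm(commands="1 0 -0.08 0 0 0 0; 1 0 0 0 0 0 0; 1 0 0 0 0 0 0; 1 0 0 0 0 0 0; 1 0 0 0 0 0 0")

```text
clock: 8.7
position: [0.5212, -0.1849, 0.2219]
ee_rot: [-3.085, 0.59, 0.0]
force: [-0.6, 0.7, -0.7]
width: 0.238
```

Call:
jog_arm(commands="1 0.004 -0.018 0 0 0 0; 1 0 0 -0.06 0 0 0; 1 0 0 -0.06 0 0 0; 1 0 0 -0.05 0 0 0; 1 0 0 0 0 0 0")

```text
clock: 9.2
position: [0.521, -0.1914, 0.169]
ee_rot: [-3.085, 0.593, 0.005]
force: [-0.9, 0.2, -2.1]
width: 0.245
```

```bash
python3 o.py; python3 - <<'E'
from cell import status,viewer
import pickle,cv2,numpy as np
for n in("scene","top"): pickle.dump(viewer.get_image(n),open(n+"2.pkl","wb"))
d=pickle.load(open("scene2.pkl","rb"));t=pickle.load(open("top2.pkl","rb"))
f=lambda p,x,y:cv2.resize(p["pixels"][y:y+80,x:x+80,::-1],(400,400),interpolation=cv2.INTER_CUBIC)
cv2.imwrite("pics/d.png",np.hstack([f(d,312,145),f(t,345,200)]))
E
python3 o.py
```

```text
9.2 [ 0.521  -0.1914  0.169 ] [-3.0849  0.5926  0.0055] [-0.8733  0.1989 -2.0702] 0.24500894703844905 [ 0.0049 -0.0239 -0.0075 -0.0426 -0.0103  0.0385  0.0086]
9.3 [ 0.5225 -0.1916  0.1711] [-3.0851  0.5929  0.0001] [ 0.0477  0.4657 -0.4831] 0.24004936829830958 [ 0.0014 -0.0133 -0.0037 -0.0155 -0.0012  0.0013 -0.0004]
```

View pics/d.png

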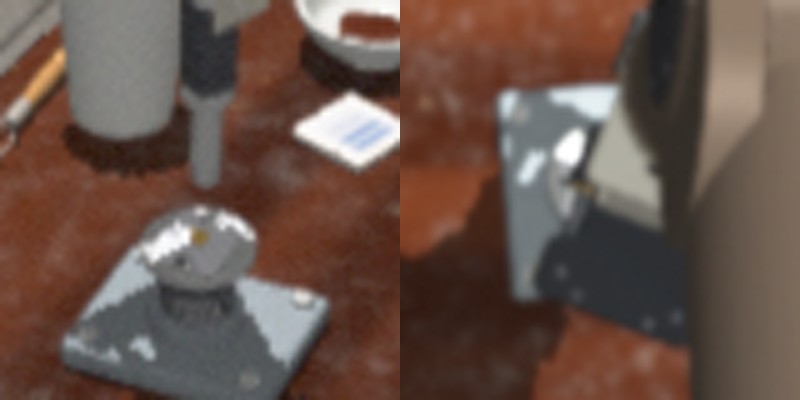

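```bash
python3 - <<'E'
from h import *
import pickle
d=pickle.load(open("scene2.pkl","rb")); 
def proj(X):
    c=d["camera_matrix"]@(d["R"]@X+d["t"]); return c[:2]/c[2]
for z in(.068,.107,.14): print(z,proj(np.array([.5225,-.1905,z])))
print("1mm along image-right:", proj(np.array([.5225,-.1905,.07])+.001*d["R"][0])-proj(np.array([.5225,-.1905,.07])))
g=d["z_map"]; p=d["pixels"].astype(int)
for v in range(166,184):
    row=g[v,340:368]; i=np.nonzero((row>0)&(row<1.62))[0]+340
    print(v,i.min() if len(i) else None,i.max() if len(i) else None,np.round(g[v,352],3), end=' | ')
print()
# red-ness edges on shank rows
for v in (174,176,178,180): print(v,(p[v,345:362,0]-p[v,345:362,2]))
E0=D["scene"]
h=cv2.cvtColor(E0["pixels"],cv2.COLOR_RGB2HSV)
P=E0["pixels"].astype(int)
for v in (190,192,194): print(v,P[v,335:370,0]-P[v,335:370,2])
print((P[188:198,344:360,0]-P[188:198,344:360,2]))
E
```

```text
0.068 [351.74852257 192.08741317]
0.107 [352.16838365 179.59549986]
0.14 [352.53461604 168.69917365]
1mm along image-right: [0.39148406 0.        ]
166 350 357 1.513 | 167 350 356 1.52 | 168 350 356 1.529 | 169 350 356 1.528 | 170 350 356 1.53 | 171 350 356 1.527 | 172 350 356 1.537 | 173 350 356 1.542 | 174 350 355 1.533 | 175 350 355 1.545 | 176 350 355 1.547 | 177 350 355 1.544 | 178 350 355 1.546 | 179 350 355 1.553 | 180 352 355 1.551 | 181 351 355 1.554 | 182 352 354 1.554 | 183 None None 1.735 | 
174 [25 23 24 23 16  1  1  0 -1  2  5 27 44 52 50 44 43]
176 [27 30 28 24 18  5  1  0  1  1  6 21 44 45 43 45 48]
178 [33 44 48 47 46 18  1  0  2  2  4 30 34 33 35 41 41]
180 [55 58 61 60 48 19  3  1  0  2  9 34 39 38 38 41 44]
190 [65 64 56 52 45 33 12  3  0  0  1 -1 -3 -2 -1  8 12 13  4 -1 -1 -1 -2 -1
 -2 -1 11 26 47 52 57 61 63 66 65]
192 [ 52  53  53  47  32  14   2   1   0  -1  -1  -3  -3  -2   3  93 129 121
  59   0  -2  -2  -2  -3  -4   1   2   7  33  57  63  71  73  71  68]
194 [49 51 34  8  7  4  1  0 -2 -1 -2 -3 -3 -3 -2 -1  3  2 -2 -2 -2 -2 -2 -1
  3  3  1  3 28 59 69 71 72 74 67]
[[ 12   5   2  -1  -2  -2  -1  -2  -3   0   1   0   3   2   5   8]
 [  2   1  -1  -2  -2  -2  -1   0   1  -1  -2  -1   0  -1  -2  -1]
 [  0   1  -1  -3  -2  -1   8  12  13   4  -1  -1  -1  -2  -1  -2]
 [  0  -1  -4  -4  -2   2  60  94  84  29   0  -2  -2  -2  -1  -2]
 [ -1  -1  -3  -3  -2   3  93 129 121  59   0  -2  -2  -2  -3  -4]
 [ -2  -1  -2  -2  -2  -1  23  52  61  16  -2  -1  -2  -2  -3   1]
 [ -1  -2  -3  -3  -3  -2  -1   3   2  -2  -2  -2  -2  -2  -1   3]
 [ -2  -2  -2  -2  -2  -2  -2  -2  -1  -2  -3  -1  -2  -3   2   2]
 [ -3  -3  -2  -3  -2  -1  -1  -2  -2  -2  -2  -2  -2   1   1   3]
 [ -1  -2   2   1  -3  -1  -3  -2  -1  -2  -1  -2   0   1   1   2]]
```

```bash
python3 - <<'E'
from h import *
import pickle
np.set_printoptions(precision=4,suppress=True)
T,S=D["top"],D["scene"]
P=T["pixels"].astype(int); w=P[231:242,380:393,0]-P[231:242,380:393,2]; print(w)
w=np.clip(w-8,0,None); v,u=np.indices(w.shape); ct=((w*u).sum()/w.sum()+380,(w*v).sum()/w.sum()+231)
P=S["pixels"].astype(int); w=np.clip(P[189:196,347:357,0]-P[189:196,347:357,2]-8,0,None); v,u=np.indices(w.shape); cs=((w*u).sum()/w.sum()+347,(w*v).sum()/w.sum()+189)
print(ct,cs,tri(cs,ct)); 
for z in(.066,.07,.074): print(z,plane(T,ct,z),plane(S,cs,z))
# base outline in top: red - blue gradient edges, contour of non-red upsampled
big4=cv2.resize(T["pixels"],None,fx=4,fy=4,interpolation=cv2.INTER_CUBIC).astype(int)
m=((big4[...,0]-big4[...,2]<28)&(big4[...,1]>75)).astype(np.uint8); k=np.zeros_like(m); k[4*208:4*266,4*358:4*408]=1; m*=k
m=cv2.morphologyEx(m,cv2.MORPH_OPEN,np.ones((9,9),np.uint8)); c=cv2.convexHull(big(m))[:,0].astype(float)
w=np.array([plane(T,(p+.5)/4-.5,.016)[:2] for p in c],np.float32); print("base",cv2.minAreaRect(w*1000))
# bed disc in top
m=(big4.min(2)>225).astype(np.uint8); k[:]=0; k[4*222:4*254,4*370:4*400]=1; c=big(m*k); e=cv2.minEnclosingCircle(c); el=cv2.fitEllipse(c); print(el[1])
print("bed",plane(T,(np.array(el[0])+.5)/4-.5,.066),plane(T,(np.array(e[0])+.5)/4-.5,.066),e[1]/4)
# dome/handle highlight initial in both
for n,b in(("top",(232,243,252,262)),("scene",(278,266,304,308))):
    x0,y0,x1,y1=b; print(n); print(D[n]["pixels"][y0:y1,x0:x1].sum(2)//30) if n=="top" else 0
E
```

```text
[[ 0  0  0  0  0 -1  0  0  0  0  0  0  0]
 [ 0  0  0  0  0  0  0  0  0  0  0  0  0]
 [ 0  0  0  0  0  1  2  0  0  0  0  0  0]
 [ 0  0  0  0  2 23 30  6  0  0  0  0  0]
 [ 0  0  0  0  6 68 91 27  1  0  0  0  0]
 [-1  0  0  0  3 60 89 20  0  0  0  0  0]
 [ 0  0  0  0  1 17 24  2  0  0  0  0  0]
 [ 0  0  0  0  0  0  0  0  0  0  0  0  0]
 [ 0  0  0  0  0  0  0  0  0  0  0  0  0]
 [ 0  0  0  0  0  0  0  0  0  0  0  0  0]
 [ 0  0  0  0  0  0  0  0  0  0  0  0  0]]
(np.float64(385.7154471544715), np.float64(235.42818428184282)) (np.float64(351.3474114441417), np.float64(191.81880108991825)) (array([ 0.5226, -0.1902,  0.0689]), np.float64(0.001626208366238606))
0.066 [ 0.5222 -0.191   0.066 ] [ 0.5251 -0.1934  0.066 ]
0.07 [ 0.5218 -0.1904  0.07  ] [ 0.5227 -0.1886  0.07  ]
0.074 [ 0.5213 -0.1899  0.074 ] [ 0.5203 -0.1838  0.074 ]
base ((521.7713623046875, -189.96324157714844), (120.26653289794922, 99.8584213256836), 4.136205196380615)
(90.22770690917969, 97.60871124267578)
bed [ 0.5234 -0.1922  0.066 ] [ 0.5211 -0.1924  0.066 ] 13.017582893371582
top
[[20 20 20 20 20 20 20 20 20 20 20 20 20
[... 463 characters left out ...]

 [20 21 21 20 19 16 20 23 24 24 24 22 19 13  8  8 12 18 20 20]
 [20 20 20 20 17 15 18 22 23 23 23 21 16 10  6  8 14 18 20 20]
 [20 20 20 20 18 14 15 18 21 21 20 17 13  7  7 13 19 20 20 21]
 [21 21 20 20 19 14 12 14 16 16 16 13  9  6  9 17 22 21 21 21]
 [21 21 21 20 18 13 10 11 11 12 12 10  7  6 12 19 22 21 20 21]
 [21 21 21 20 17 13 11 10 10 11 11  9  6  9 15 19 20 20 20 20]
 [20 20 20 20 18 15 13 11 11 11 11  9  9 12 16 19 20 20 20 20]
 [20 20 20 20 19 18 17 13 11 11 11 11 13 17 19 20 20 20 20 20]
 [18 19 20 20 20 20 18 15 13 12 12 13 16 19 20 20 20 20 20 20]
 [14 17 18 19 20 20 19 18 17 16 15 17 19 20 21 21 21 20 20 20]
 [ 9 11 14 16 18 19 19 19 19 19 18 20 20 21 21 21 21 21 21 21]]
scene
```

```bash
python3 - <<'E'
from h import *
np.set_printoptions(precision=4,suppress=True)
T,S=D["top"],D["scene"]
for z in(.111,.114,.118): print(plane(T,(241.1,250.7),z))
R=S["R"]
def col(X): c=S["camera_matrix"]@(R@np.array(X)+S["t"]); return c[:2]/c[2]
P=S["pixels"].astype(int).sum(2)//30
print(P[270:306,278:302])
print("pred axis if punch at grasp TCP",col([.4755,.1857,.085]),col([.4755,.1857,.1]),col([.4755,.1857,.118]))
import pickle
d2=pickle.load(open("scene2.pkl","rb"))["pixels"].astype(int)
print("held: pred axis",[col([.5225,-.1916,z]) for z in(.107,.13,.16)])
print((d2[140:183,342:366].sum(2)//30)[::3]); print((d2[...,0]-d2[...,2])[140:183,342:366][::3])
E
```

```text
[0.4752 0.1854 0.111 ]
[0.475 0.185 0.114]
[0.4746 0.1844 0.118 ]
[[ 4  4  5  4  4  4  5  5  6  7  7  7  7  6  5  5  5  7  8  8  7  7  7  5]
 [ 5  4  4  5  5  5  5  6  6  7  7  7  6  5  4  4  5  6  7  7  8  7  7  5]
 [ 4  4  4  4  4  5  5  5  7  9 10 10  8  7  5  5  5  6  8  8  7  7  7  6]
 [ 4  4  4  4  5  4  5  7 10 15 16 16 15 13  8  6  5  7  7  7  7  7  6  5]
 [ 3  4  4  4  4  5  6 11 16 20 21 21 20 19 13  8  6  7  7  7  8  7  6  6]
 [ 4  3  4  4  4  6  9 15 20 21 21 21 20 19 16  9  6  7  7  7  8  7  6  6]
 [ 4  4  4  4  4  7 11 16 19 20 21 21 20 19 16 10  7  7  7  7  8  7  7  5]
 [ 4  3  3  4  5  7 10 15 17 19 19 19 19 17 15 10  8  7  7  8  8  7  7  5]
 [ 4  4  4  4  4  5  9 12 15 16 16 17 16 14 12  9  8  7  7  7  7  7  7  4]
 [ 3  4  4  4  4  4  6  9 11 13 14 13 13 11  9  8  7  6  7  7  7  6  5  3]
 [ 4  4  4  4  4  4  4  6  8 10 10 10  9  7  6  5  5  4  5  5  5  4  3  3]
 [ 4  4  4  4  5  4  3  5  7  8  7  7  6  5  4  5  4  5  6  3  3  3  3  3]
 [ 4  4  4  4  4  4  4  4  5  6  6  4  4  5  4  4  4  6 12  7  4  3  2  2]
 [ 4  4  4  4  4  4  4  4  4  4  4  4  5  4  4  4  4  8 15 
[... 3414 characters left out ...]
 4 35 67 71 72 72 70 66]
 [ 5  3  4  4  6  9  2 -4 -2 -4 -3 -4 -6 -5 -4 -3  5 32 55 56 63 64 63 67]
 [ 4  5  3  7  9 30 12 -1 -4 -3 -5 -4 -2 -2 -1 -2  6 36 60 65 67 71 69 68]
 [ 2  4  6  3 10 39 13  3  2  0 -1 -1 -1 -1  1  3 18 49 60 60 61 61 60 56]
 [ 5  2  4  5 15 23 29 20  6  2  0 -1  1  2 22 57 61 56 56 56 51 46 45 42]
 [ 4  7 21 22 23 23 26 18  4  1  4  2  1  7 31 57 55 49 45 41 40 39 36 42]
 [30 27 28 32 29 30 25 19  8 -1  4  3  0  2 29 49 53 47 43 42 43 44 48 50]
 [33 37 27 27 30 28 24 18  5  1  0  1  1  6 21 44 45 43 45 48 46 46 40 36]
 [44 44 42 47 62 58 57 46 14  2  4  1  0  5 33 38 36 35 41 40 47 42 39 35]
 [65 65 63 57 53 51 55 52 47 34 21 20 25 39 43 44 47 44 48 53 48 50 48 43]]
```

```bash
cat > rel.py <<'E'
from h import *
from cell import viewer,status
np.set_printoptions(precision=4,suppress=True)
S=D["scene"]; K=np.linalg.inv(S["camera_matrix"])
r=S["R"][0]*[1,1,0]; r/=np.linalg.norm(r); f=np.array([-r[1],r[0],0]); f*=np.sign(f@S["R"][2])
im=[];pos=[]
for i in range(6): im.append(viewer.get_image("scene")); pos.append(status.observe()["position"])
tcp=np.mean(pos,0); Z=np.median([d["z_map"] for d in im],0); px=np.mean([d["pixels"] for d in im],0)
v,u=np.indices(Z.shape); C=((np.stack([u,v,np.ones_like(u)],-1)@K.T)*Z[...,None]-S["t"])@S["R"]
print("tcp",tcp,np.std(pos,0),"f",f[:2],"r",r[:2])
E
cat > rel1.py <<'E'
from rel import *
# seal from scene: bed plane height from depth, brass ray onto it
Z0=S["z_map"]; C0=((np.stack([u,v,np.ones_like(u)],-1)@K.T)*Z0[...,None]-S["t"])@S["R"]
for lab,CC in(("bed0",C0),("bednow",C)):
    q=CC[188:197,344:359].reshape(-1,3); print(lab,"z median",np.median(q[:,2]),q[:,2].std())
# table check near the stand
q=C0[225:235,300:320].reshape(-1,3); print("table z",np.median(q[:,2]))
zt=np.median(C0[188:197,344:359,2]); seal=plane(S,(351.35,191.82),zt+.0025)
rows=np.arange(169,181); A=[]
for k in rows:
    for c in range(351,356):
        p=C[k,c]; s=(c-352.9)/.391e3
        A.append([p@r-s,p@f+np.sqrt(.008**2-s**2),p[2]])
A=np.array(A); ax=np.median(A,0); print("seal r,f,z",seal@r,seal@f,seal[2]); print("shank r,f,z",ax,A.std(0))
print("tcp r,f",tcp@r,tcp@f)
E
python3 rel1.py
```

```text
tcp [ 0.5229 -0.1918  0.1717] [0.0001 0.     0.0001] f [ 0.4978 -0.8673] r [-0.8673 -0.4978]
bed0 z median 0.06710807510907192 0.08210335997290988
bednow z median 0.06747388710767907 0.008455764065377753
table z -0.0008700715830843361
seal r,f,z -0.35941996303669127 0.4243220365921214 0.06960807510907197
shank r,f,z [-0.3573  0.4254  0.1268] [0.0029 0.0407 0.0339]
tcp r,f -0.3580124160757869 0.4266101917051207
```

Call:
jog_arm(commands="1 0.0053 0.008 0 0 0 0; 1 0 0 -0.04 0 0 0; 1 0 0 -0.04 0 0 0; 1 0 0 -0.02 0 0 0; 1 0 0 0 0 0 0")

```text
clock: 10.1
position: [0.5228, -0.1891, 0.1392]
ee_rot: [-3.085, 0.593, 0.004]
force: [-0.3, -0.1, -1.4]
width: 0.242
```

```bash
python3 - <<'E'
from rel import *
import cv2
c=px.astype(np.uint8)[160:206,325:380,::-1]
cv2.imwrite("pics/e.png",cv2.resize(c,None,fx=10,fy=10,interpolation=cv2.INTER_NEAREST))
d=(px[...,0]-px[...,2]).astype(int)
print((px.sum(2)//30).astype(int)[170:202,338:366]); print(d[174:202,340:366])
E
python3 o.py
```

```text
tcp [ 0.5239 -0.1893  0.1408] [0.0003 0.0001 0.0005] f [ 0.4978 -0.8673] r [-0.8673 -0.4978]
[[13 12 12 12 11 10  8  5  4  4  4  4  4  4  4  4  4  4  5  5  7  7  7  7
   6  6  6  6]
 [12 11 11 10  8  6  4  4  5  6  4  4  4  4  4  4  4  5  5  6  6  6  6  5
   5  5  5  5]
 [ 8  7  6  6  4  4  3  4  7  8  6  5  4  4  4  5  6  6  7  6  6  6  6  5
   5  5  5  5]
 [ 4  4  4  4  4  3  3  4  8 10  9  7  5  5  6  7  8  9  9  7  5  5  5  5
   5  5  5  5]
 [ 4  4  4  3  3  3  4  4  7 10 10  9  8  8  8 10 10 10  9  6  5  5  5  5
   5  5  4  5]
 [ 4  4  4  4  3  3  4  4  5  8  9 10 11 10 11 11 10 10  8  6  5  5  5  5
   4  5  5  5]
 [ 3  3  3  3  3  3  3  4  4  5  7 10 11 11 11 11 10  7  6  6  5  5  5  5
   4  5  6  6]
 [ 3  3  3  3  3  3  3  3  3  4  6  9 11 11 11 11  9  6  6  6  6  5  5  5
   5  5  6  7]
 [ 3  3  3  3  3  3  4  4  5  5  7 10 11 11 11 11  9  6  6  6  6  7  6  5
   5  6  6  7]
 [ 5  4  4  5  5  5  5  6  7  7  8 10 11 11 11 10  9  6  6  6  6  7  6  6
   5  6  6  7]
 [ 7  5  5  6  6  7  7  7  7  7  8 10 11 11 11 10  9  6  6  6  6  6  6  5
   5  5  6  6]
 [ 8  7  7  7  7  7  7  7  7
[... 4355 characters left out ...]
  0   0   0   0  -1   0  -1   0   0   0  -2  -3  -2  -2  -2   0   1
    1   1   1   2  15  60  71  69]
 [-14  -4   0   1   0   0   0   0   0   0   0  -1  -2  -3  -2  -1   0   1
    0   0   0  11  34  62  67  65]
 [-14  -8  -1   2   0   0   0   0   0   1   0  -1   0  -2  -1   0   1   1
    0   1   3  23  52  60  64  63]
 [-11  -7  -5   0   0   0   1   0   0   1   1   1   1   1   0   1   2   0
    0  -3  -5   9  17  31  46  50]
 [ -8  -7  -7  -4  -1   0   1   0   0   0   1   1   1   0   0   0   0   0
   -2  -8 -14 -13 -10   0  10  11]]
10.4 [ 0.5242 -0.1894  0.1412] [ 3.0849 -0.5935  0.0012] [-0.2506  0.2727 -1.9536] 0.23849436723321957 [-0.0007 -0.0021 -0.0001  0.002   0.0001  0.0011  0.0007]
```

View pics/e.png

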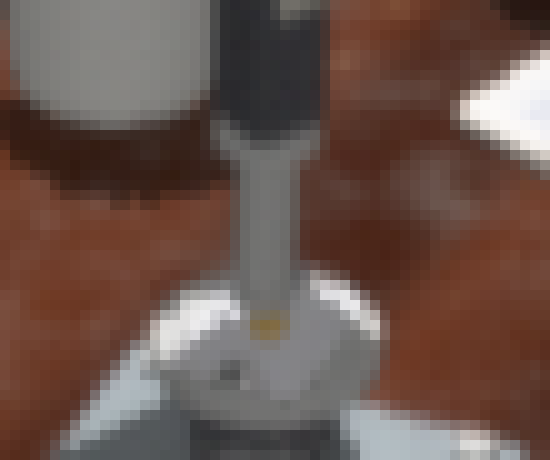

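Call:
jog_arm(commands="1 -0.0015 -0.0027 -0.003 0 0 0; 1 0 0 -0.004 0 0 0; 1 0 0 -0.004 0 0 0; 1 0 0 -0.003 0 0 0; 1 0 0 0 0 0 0")

```text
clock: 10.9
position: [0.5233, -0.19, 0.1365]
ee_rot: [-3.085, 0.594, 0.0]
force: [-0.4, 0.7, -0.8]
width: 0.241
```

```bash
cat > rel2.py <<'E'
from rel import *
d=(px[...,0]-px[...,2]).astype(int); print(d[178:187,346:357].mean(0).round()); print(d[188:197,346:357]); print((px.sum(2)//15).astype(int)[184:197,346:357])
import subprocess
F=[]
for i in range(6): viewer.get_image("scene"); F.append(status.observe()["force"])
print("F",np.mean(F,0),np.std(F,0),status.observe()["position"],status.observe()["clock"])
E
python3 rel2.py
```

```text
tcp [ 0.5234 -0.1901  0.1366] [0. 0. 0.] f [ 0.4978 -0.8673] r [-0.8673 -0.4978]
[50. 46. 28.  3.  1.  1.  1.  1.  4. 31. 41.]
[[ 1 -2 -1  1  0  1  2  0  0  0  3]
 [-2 -2 -3  0  1  1  1  1  0  0 -1]
 [-1 -2 -2  0  2  0  1  0 -2 -1 -2]
 [-4 -5 -3 -1  2  2  5  6 -1 -1 -2]
 [-3 -3 -2  0 12 18 24 17  0 -3 -2]
 [-3 -3 -3  1 22 35 40 15 -1 -2 -2]
 [-4 -3 -2 -2  1  8  7 -1 -2 -2 -3]
 [-3 -2 -2 -2 -2 -1 -2 -2 -3 -2 -2]
 [-2 -1  0  0 -1 -2 -3 -3 -2 -2 -2]]
[[14 14 16 20 22 22 22 21 19 12 10]
 [14 15 16 20 22 23 22 21 19 12 10]
 [16 16 17 21 22 23 22 21 19 16 14]
 [18 21 20 21 22 22 22 21 20 19 21]
 [28 37 26 21 22 23 22 22 20 21 24]
 [41 48 37 22 22 22 22 21 21 25 25]
 [46 47 45 25 21 22 21 21 23 26 26]
 [42 38 43 25 21 21 21 22 24 26 26]
 [39 28 28 24 22 21 21 22 26 26 26]
 [28 26 26 25 22 20 22 23 26 26 26]
 [26 25 26 25 25 24 24 25 26 26 26]
 [26 25 24 24 25 26 26 26 26 26 26]
 [25 20 18 22 24 26 26 26 26 26 25]]
F [ 0.3145  0.0401 -1.4216] [0.3863 0.4017 0.5946] [ 0.5234 -0.1901  0.1366] 11.5
```

Call:
jog_arm(commands="1 0 0 -0.0015 0 0 0; 1 0 0 -0.0015 0 0 0; 1 0 0 -0.0015 0 0 0; 1 0 0 -0.0015 0 0 0; 1 0 0 0 0 0 0")

```text
clock: 12.0
position: [0.5234, -0.1901, 0.1348]
ee_rot: [-3.085, 0.594, 0.0]
force: [0.5, 1.0, -0.3]
width: 0.237
```

Call:
jog_arm(commands="1 0 0 -0.001 0 0 0; 1 0 0 -0.001 0 0 0; 1 0 0 -0.001 0 0 0; 1 0 0 -0.001 0 0 0; 1 0 0 0 0 0 0")

```text
clock: 12.5
position: [0.5236, -0.1901, 0.1338]
ee_rot: [3.085, -0.593, 0.001]
force: [-0.8, -0.3, 3.1]
width: 0.24
```

Call:
jog_arm(commands="1 0 0 -0.001 0 0 0; 1 0 0 -0.001 0 0 0; 1 0 0 -0.001 0 0 0; 1 0 0 -0.001 0 0 0; 1 0 0 0 0 0 0")

```text
clock: 13.0
position: [0.5235, -0.1901, 0.1325]
ee_rot: [3.085, -0.594, 0.0]
force: [-0.3, 0.9, 3.4]
width: 0.239
```

Call:
jog_arm(commands="1 0 0 -0.001 0 0 0; 1 0 0 -0.001 0 0 0; 1 0 0 -0.001 0 0 0; 1 0 0 -0.001 0 0 0; 1 0 0 0 0 0 0")

```text
clock: 13.5
position: [0.5234, -0.1901, 0.1312]
ee_rot: [-3.085, 0.594, -0.0]
force: [-0.2, -0.2, 3.4]
width: 0.238
```

Call:
jog_arm(commands="1 0 0 -0.001 0 0 0; 1 0 0 -0.001 0 0 0; 1 0 0 -0.001 0 0 0; 1 0 0 -0.001 0 0 0; 1 0 0 0 0 0 0")

```text
clock: 14.0
position: [0.5235, -0.1901, 0.1301]
ee_rot: [3.085, -0.594, 0.0]
force: [-1.0, -1.0, 4.6]
width: 0.239
```

Call:
jog_arm(commands="1 0 0 -0.001 0 0 0; 1 0 0 -0.001 0 0 0; 1 0 0 -0.001 0 0 0; 1 0 0 0 0 0 0; 1 0 0 0 0 0 0")

```text
clock: 14.5
position: [0.5237, -0.1902, 0.1295]
ee_rot: [3.085, -0.594, 0.001]
force: [-0.8, 0.5, 7.1]
width: 0.242
```

Call:
jog_arm(commands="1 0 0 -0.001 0 0 0; 1 0 0 -0.001 0 0 0; 1 0 0 -0.001 0 0 0; 1 0 0 0 0 0 0; 1 0 0 0 0 0 0")

```text
clock: 15.0
position: [0.5239, -0.1902, 0.129]
ee_rot: [3.085, -0.594, 0.002]
force: [-1.2, 0.4, 9.7]
width: 0.239
```

Call:
jog_arm(commands="1 0 0 0 0 0 0; 1 0 0 0 0 0 0; 1 0 0 0 0 0 0; 1 0 0 0 0 0 0; 1 0 0 0 0 0 0")

```text
clock: 15.5
position: [0.5238, -0.1902, 0.1289]
ee_rot: [3.085, -0.594, 0.002]
force: [-0.9, -0.1, 9.7]
width: 0.239
```

```bash
python3 rel2.py
```

```text
tcp [ 0.5239 -0.1903  0.1289] [0. 0. 0.] f [ 0.4978 -0.8673] r [-0.8673 -0.4978]
[49. 40. 20.  2.  1.  1.  1.  2.  5. 28. 38.]
[[13  8  1  1  0  1  1  1  1  4 12]
 [ 0 -1  0  1  2  1  1  1  1  0  2]
 [-1 -2 -2  0  2  1  2  0  1  0  0]
 [-1 -2 -2  0  1  1  2  0 -1 -2 -3]
 [-3 -4 -2  0  2  2  1  0 -1 -3 -3]
 [-3 -2 -2  0  2  2  0  0 -2 -3 -2]
 [-3 -3 -3 -1 -1  0  0 -2 -2 -2 -3]
 [-4 -3 -3 -2 -2 -2 -1 -3 -2 -2 -3]
 [-3 -2 -2 -2 -2 -2 -2 -2 -2 -3 -3]]
[[15 14 16 20 22 22 22 22 19 11 10]
 [15 15 16 20 22 22 22 22 19 11 10]
 [15 16 17 20 22 22 22 21 17 12 11]
 [15 17 18 20 22 22 22 21 17 14 15]
 [20 22 21 21 22 23 22 21 18 16 20]
 [35 36 24 21 22 23 22 21 20 20 23]
 [48 47 33 22 22 22 22 22 22 24 25]
 [48 46 37 23 22 22 22 22 23 26 26]
 [37 35 26 21 21 22 22 21 23 26 26]
 [25 26 24 21 21 22 21 21 24 26 26]
 [26 26 25 23 23 22 22 23 25 26 26]
 [26 25 26 25 25 24 25 26 26 26 26]
 [24 22 25 25 25 26 26 26 26 26 26]]
F [-0.8507  0.199   9.5738] [0.7272 0.4423 0.4473] [ 0.5238 -0.1903  0.1289] 16.1
```

Call:
jog_arm(commands="1 0 0 0.004 0 0 0; 1 0 0 0.006 0 0 0; 1 0 0 0.01 0 0 0; 1 0 0 0.02 0 0 0; 1 0 0 0.04 0 0 0")

```text
clock: 16.6
position: [0.5225, -0.1899, 0.1518]
ee_rot: [-3.085, 0.593, 0.004]
force: [1.5, 0.0, -2.5]
width: 0.239
```

Call:
jog_arm(commands="1 0 0 0.06 0 0 0; 1 0 0 0.06 0 0 0; 1 0 0 0.06 0 0 0; 1 0 0 0.06 0 0 0; 1 0 0 0 0 0 0")

```text
clock: 17.1
position: [0.525, -0.1902, 0.2272]
ee_rot: [3.085, -0.593, 0.007]
force: [0.8, 0.2, -1.7]
width: 0.238
```

Call:
jog_arm(commands="1 0 0 0 0 0 0; 1 -0.019 0.08 0 0 0 0; 1 -0.019 0.12 0 0 0 0; 1 -0.019 0.12 0 0 0 0; 1 -0.019 0.12 0 0 0 0")

```text
clock: 17.6
position: [0.4994, -0.0569, 0.2231]
ee_rot: [3.085, -0.594, -0.003]
force: [0.1, -0.2, -1.2]
width: 0.239
```

Call:
jog_arm(commands="1 -0.019 0.12 0 0 0 0; 1 -0.019 0.12 0 0 0 0; 1 -0.019 0.12 0 0 0 0; 1 -0.019 0.12 0 0 0 0; 1 0 0.12 0 0 0 0")

```text
clock: 18.1
position: [0.4763, 0.1229, 0.2233]
ee_rot: [3.084, -0.593, -0.002]
force: [0.4, -0.2, -1.2]
width: 0.239
```

Call:
jog_arm(commands="1 0 0.12 0 0 0 0; 1 0 0.06 0 0 0 0; 1 0 0 0 0 0 0; 1 0 0 0 0 0 0; 1 0 0 0 0 0 0")

```text
clock: 18.6
position: [0.4778, 0.1744, 0.2236]
ee_rot: [3.083, -0.596, -0.001]
force: [0.2, -0.8, -1.3]
width: 0.244
```

Call:
jog_arm(commands="1 -0.0077 0.0377 0 0 0 0; 1 0 0 -0.08 0 0 0; 1 0 0 -0.08 0 0 0; 1 0 0 -0.08 0 0 0; 1 0 0 -0.03 0 0 0")

```text
clock: 19.1
position: [0.4743, 0.1865, 0.1413]
ee_rot: [3.083, -0.594, -0.004]
force: [0.3, -0.5, -1.6]
width: 0.239
```

Call:
jog_arm(commands="1 0 0 0 0 0 0; 1 0 0 0 0 0 0; 1 0 0 0 0 0 0; 1 0 0 0 0 0 0; 1 0 0 0 0 0 0")

```text
clock: 19.6
position: [0.4759, 0.1873, 0.1439]
ee_rot: [-3.084, 0.594, -0.002]
force: [-0.5, -0.1, -1.6]
width: 0.237
```

Call:
jog_arm(commands="1 -0.0013 -0.0053 0 0 0 0; 1 0 0 -0.03 0 0 0; 1 0 0 -0.03 0 0 0; 1 0 0 0 0 0 0; 1 0 0 0 0 0 0")

```text
clock: 20.1
position: [0.4747, 0.1855, 0.1247]
ee_rot: [3.085, -0.593, -0.002]
force: [0.0, 0.3, -0.2]
width: 0.243
```

Call:
jog_arm(commands="1 0 0 -0.015 0 0 0; 1 0 0 -0.015 0 0 0; 1 0 0 -0.015 0 0 0; 1 0 0 0 0 0 0; 1 0 0 0 0 0 0")

```text
clock: 20.6
position: [0.475, 0.1856, 0.1116]
ee_rot: [3.085, -0.593, -0.0]
force: [0.3, -0.1, -1.6]
width: 0.235
```

Entered the mouth without contact force. Continuing down.

Call:
jog_arm(commands="1 0.0013 0 -0.02 0 0 0; 1 0 0 -0.025 0 0 0; 1 0 0 -0.025 0 0 0; 1 0 0 -0.025 0 0 0; 1 0 0 0 0 0 0")

```text
clock: 21.1
position: [0.4747, 0.1852, 0.0819]
ee_rot: [3.084, -0.593, -0.003]
force: [-0.0, 0.7, -0.9]
width: 0.24
```

Call:
jog_arm(commands="1 0 0 -0.012 0 0 0; 1 0 0 -0.012 0 0 0; 1 0 0 -0.006 0 0 0; 1 0 0 0 0 0 0; 1 0 0 0 0 0 0")

```text
clock: 21.6
position: [0.4756, 0.1857, 0.0743]
ee_rot: [-3.085, 0.593, -0.0]
force: [0.5, -0.2, -2.2]
width: 0.241
```

Call:
jog_arm(commands="1 0 0 -0.004 0 0 0; 1 0 0 -0.004 0 0 0; 1 0 0 -0.004 0 0 0; 1 0 0 -0.003 0 0 0; 1 0 0 0 0 0 0")

```text
clock: 22.1
position: [0.4754, 0.1856, 0.0696]
ee_rot: [3.085, -0.594, -0.0]
force: [0.4, -0.2, -0.6]
width: 0.241
```

Call:
jog_arm(commands="1 0 0 -0.001 0 0 0; 1 0 0 -0.001 0 0 0; 1 0 0 0 0 0 0; 1 0 0 0 0 0 0; 1 0 0 0 0 0 0")

```text
clock: 22.6
position: [0.4755, 0.1856, 0.0692]
ee_rot: [-3.085, 0.593, -0.0]
force: [1.0, -0.4, -1.6]
width: 0.239
```

Call:
jog_arm(commands="1 0 0 -0.001 0 0 0; 1 0 0 -0.001 0 0 0; 1 0 0 0 0 0 0; 1 0 0 0 0 0 0; 1 0 0 0 0 0 0")

```text
clock: 23.1
position: [0.4756, 0.1857, 0.0687]
ee_rot: [-3.085, 0.593, -0.0]
force: [-1.0, -0.6, 4.9]
width: 0.238
```

```bash
python3 rel2.py | tail -1
```

```text
F [-1.8319 -1.0424  5.5862] [0.3366 0.4498 0.5535] [0.4756 0.1857 0.0688] 23.7
```

Call:
jog_arm(commands="0 0 0 0.001 0 0 0; 0 0 0 0 0 0 0; 0 0 0 0 0 0 0; -0.6 0 0 0 0 0 0; -1 0 0 0 0 0 0")

```text
clock: 24.2
position: [0.4755, 0.1856, 0.0688]
ee_rot: [3.085, -0.594, -0.0]
force: [-0.5, -0.6, 1.0]
width: 0.626
```

Call:
jog_arm(commands="-1 0 0 0 0 0 0; -1 0 0 0 0 0 0; -1 0 0 0 0 0 0; -1 0 0 0 0 0 0; -1 0 0 0 0 0 0")

```text
clock: 24.7
position: [0.4755, 0.1856, 0.0688]
ee_rot: [3.085, -0.594, 0.0]
force: [0.7, -0.5, -0.2]
width: 0.991
```

Call:
jog_arm(commands="-1 0 0 0.04 0 0 0; -1 0 0 0.08 0 0 0; -1 0 0 0.12 0 0 0; -1 0 0 0.14 0 0 0; -1 0 0 0.14 0 0 0")

```text
clock: 25.2
position: [0.4749, 0.1858, 0.2273]
ee_rot: [-3.085, 0.592, 0.0]
force: [1.4, -0.9, -0.2]
width: 1.0
```

Call:
jog_arm(commands="-1 0 -0.12 0.1 0 0 0; -1 0 -0.14 0 0 0 0; -1 0 -0.14 0 0 0 0; -1 0 -0.14 0 0 0 0; -1 0 0 0 0 0 0")

```text
clock: 25.7
position: [0.4754, 0.0172, 0.2555]
ee_rot: [3.08, -0.606, 0.001]
force: [-0.1, -0.4, 0.6]
width: 1.001
```

```bash
python3 o.py; python3 - <<'E'
from h import *
from cell import viewer
d=viewer.get_image("scene"); t=viewer.get_image("top")
f=lambda p,x,y:cv2.resize(p[y:y+90,x:x+90,::-1],(370,370),interpolation=cv2.INTER_CUBIC)
cv2.imwrite("pics/f.png",np.hstack([f(d["pixels"],230,260),f(t["pixels"],190,205)]))
a=D["scene"]["pixels"][265:350,230:320].astype(int);b=d["pixels"][265:350,230:320].astype(int)
sh,_=cv2.phaseCorrelate(a[5:35,48:70].mean(2),b[5:35,48:70].mean(2)); print("punch image shift px",sh)
p=d["pixels"].astype(int); print((p[186:198,344:360,0]-p[186:198,344:360,2]))
E
```

```text
25.7 [0.4754 0.0172 0.2555] [ 3.0798 -0.6059  0.001 ] [-0.147  -0.4222  0.6143] 1.001443896627791 [-0.0569  0.0083 -0.0814 -0.0088 -0.025  -0.0067 -0.0935]
punch image shift px (-0.05491486147819735, -0.20413786741957196)
[[44 34 28 21 14  5 10 10 10 18 20 17 27 39 42 49]
 [28 13 12  8  0 -1  0 -1  1  7  4  1 10 17 25 33]
 [12  3  2 -1 -1 -1 -1 -1 -1  2  1  2  2  2  4 10]
 [ 1  2 -1 -1 -1 -2 -1 -1 -3 -3 -1  0 -1 -1 -2 -1]
 [ 1  0 -2 -2 -2 -1 -1 -1 -1 -2 -2 -1 -2 -1 -2 -2]
 [ 1 -2 -4 -3 -2  0  6 11 10  3 -1 -2 -2 -1 -1 -1]
 [ 0 -1 -3 -4 -2  1 37 85 68 12 -1 -2 -1 -1 -1 -2]
 [-1 -1 -2 -2 -2  0 23 62 40  7  0 -1 -1 -1 -2  0]
 [-1 -1 -1 -2 -1 -1  1  6  1 -1 -1 -1 -1 -2 -1  1]
 [-1 -2 -2 -2 -2 -1 -2  0 -1 -2 -2 -1 -1 -2  1  1]
 [-2 -2 -2 -1 -1 -1 -1 -1 -2 -1 -1 -1 -1  0  2  2]
 [ 2 -2 -1 -2 -2  1 -1 -1 -1 -2 -1 -1  0  1  2  2]]
```

View pics/f.png

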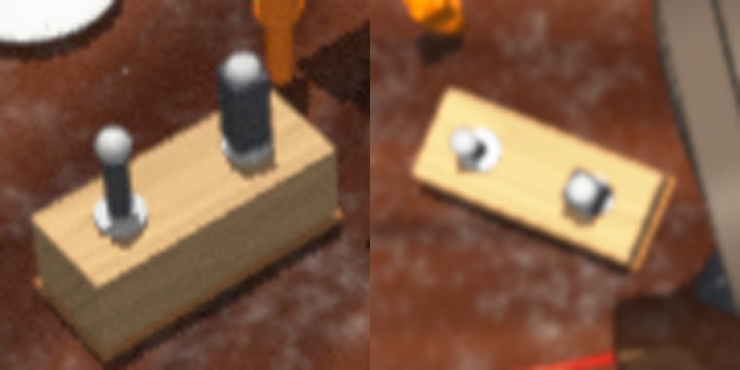

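Call:
jog_arm(commands="-1 0 0 0 0 0 0; -1 0 0 0 0 0 0; -1 0 0 0 0 0 0; -1 0 0 0 0 0 0; -1 0 0 0 0 0 0")

```text
clock: 26.3
position: [0.4755, 0.0241, 0.2548]
ee_rot: [-3.085, 0.592, 0.0]
force: [0.1, -0.2, -0.0]
width: 1.0
```

```bash
python3 -c "
from cell import arm
print(arm.sign_off())"
```

```text
the job is handed in; nothing more can be done
None
```

I pressed the seal with the punch, put the punch back in its own socket, and handed the job in at about 26 s. Sign-off reports no verdict, so the result rests on my own checks.

- **Press:** I felt contact, then a steady push of about 5 N while the seal went in, then the bed's spring. I held about 11 N for about 1.5 s, slightly under the 12 N asked for. The highest force I read was about 11 N. Force is only reported at the end of each call, so I can't rule out brief higher values in between. I then lifted straight off.
- **Seal:** the tool travelled about 5.9 mm from contact, which fits 3 mm of seal plus about 2.8 mm of bed. Afterwards the brass sits about 0.6 px lower in the scene view, roughly 2 mm. Seen proud, its side wall shows, so the full 3 mm would look smaller than it is. I take it as flush, but this was not measured directly.
- **Punch:** it seated at the same tool height as at the start (0.0688 m), with a clear reaction force. After release it looks upright and fully home, within about 0.2 px of its first picture. The gripper is open and clear.
- **Other things:** the scriber looks untouched in the last picture. I did not measure the bystanders again at the end.
- **Disagreement:** the two camera views differed by up to 3 mm sideways on where the seal lay relative to the punch. I centred on the scene view close above the seal, where the remaining error along the image's horizontal was well under 1 mm. In the depth direction I relied on the top view, the depth map and the tip's position in the picture, which agreed to about 1–2 mm.

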